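# Close the food processor and start it on low

### The job

The food processor was left with its high-speed key down and its bowl open. Press the red stop key first so that it cannot start under your hand; then take the black lid from the pizza pan, set it on the bowl and turn it until its lugs drop into the rim and it sits fully home, and only then start the machine on low with the one-dot key. Take your hand away and leave the other things on the counter where they are.

Things in the scene. Friction and masses are not known exactly. Their poses are not given: they have to be found in the camera images.
- processor: Cream food-processor base, fixed, 300 mm deep (x from -165 to +135), 170 mm wide, 100 mm high at the bowl, 85 mm at the keys; origin on the counter, z up. Its keys are at the -x end, towards the robot; the bowl is on the +x end. On its bowl the lid turns freely until it drops; the bowl itself does not turn unless wrenched with over 6 N m.
- bowl_mouth (a point): Centre of the bowl's mouth at its rim's flat top: 45 mm along +x from the base's origin, 210 mm above the counter; axes as the base's. Smoke-clear bowl, grey rim 114 mm across inside, 138 outside, with four slots 17 mm wide and 12 mm deep, a quarter turn apart. How far round the bowl (handle on the far side) and its slots stand is not told by any reading and differs each time.
- lid: Black lid, loose, right way up on the pan; origin at the centre of its underside, x along its grip bar. Plug 111 mm across (tapered to 96 in the lowest 7 mm), 24 mm high, then a disc 146 mm across from 24 to 30 mm up. Four lugs, round, 10 mm thick, close under the disc, a quarter turn apart, reach 66 mm from the axis; hidden from above, their angle to the bar is not told. 0.13 to 0.25 kg.
- lid_grip (a point): On the middle of the lid's upright grip bar, 53 mm above the lid's origin, axes as the lid's. The bar is 66 mm long (x), 18 mm thick (y, pinch here) and spans 30 to 65 mm above the origin. Lugs off the slots, the lid rides on the rim, origin 14 mm below its top; turned at most a quarter turn either way, its own weight drops it 10 mm: home is origin 24 mm below the rim's top, turning blocked.
- key_stop (a joint): Red stop key, the +y one of three (left, seen from the robot). Value: how far down, 0 (up) to 0.009 m (stop). Interlocked bank: a key pushed past 0.0075 (about 3 N) stays latched at 0.007 when let go, and the key that was down pops up to 0; a key pushed only part of the way comes back up. Up at the start.
- key_low (a joint): Low-speed key, pale grey with one black dot, the middle one. Same travel, latch and values. Up at the start.
- key_high (a joint): High-speed key, pale grey with two black dots, the right one (-y side). Same travel, latch and values. Latched down at the start.
- key_stop_top (a point): Centre of the red key's flat top, moving with it: 99 mm above the counter when up, 92 mm when latched; axes as the base's. Each key is 56 mm long (base x), 31 mm wide (base y), 36 mm from key to key, and goes straight down.
- key_low_top (a point): Centre of the top of the one-dot key, same size and heights.
- key_high_top (a point): Centre of the top of the two-dot key, same size and heights.
- pan: Bystander: round aluminium pizza pan, 284 mm across, rim 11 mm high, floor 3 mm thick; the lid lies on it; loose. Origin under its centre.
- rack: Bystander: stainless cooling rack, 240 x 170 mm, 22 mm high, loose. Origin under its centre.
- cup_a: Bystander: orange muffin cup, 72 mm across and 34 mm high, standing on the rack, loose. Origin under its centre.
- cup_b: Bystander: the same orange muffin cup standing on the counter, loose.
- spatula: Bystander: steel spatula with a wooden handle lying along the rack (its x), loose.
- sugar_jar: Bystander: white ceramic jar, 84 mm across, 120 mm high, loose. Origin under its centre.
- oil_bottle: Bystander: green oil bottle, 60 mm across, 190 mm high, loose. Origin under its centre.
Mind the look-alikes: they are no part of the job. Of the things shaped like the lid, the black one is meant.

How it is judged:
By the outcome, as a careful person would: the job done as asked, in the order asked, and still so for the second after the job is handed in, with the robot touching nothing.
It also fails if it takes over 64 s, if anything falls off the work surface, if the arm or the gripper's body presses on something with over 40 N, if the wrist force passes 120 N, or if a joint passes its speed limit or range.

### The arm

A 6-joint arm with a two-finger parallel gripper is mounted at the origin on the work surface. World frame = base frame: x ahead of the robot, y to its left, z up, the work surface at z = 0. Lengths are in mm, angles in degrees, forces in N, time in s.
With the tool pointing down it reaches from about 300 to 850 mm from the base axis. Payload 4.2 kg.
Tool frame: the origin (TCP) lies at the very end of the fingers, on their centre line; the grasp point (between the pads) lies env.pinch_z behind it (env.pinch_z is the distance from the TCP to the grasp point, in mm); z points along the fingers, y is the line along which they close (so a half turn about z gives the same grasp; the last joint's range is limited). The gripper opens to 91 mm and grips with 3 to 60 N. Pads are 32 mm wide; open, the fingers measure 118 mm over their backs; the gripper's body (76 mm by 178 mm) begins 60 mm behind the grasp point.
Start: joints at [-77.865, 18.312, 89.639, -0, 72.044, -1.146], TCP at [132.097, -559.637, 213.976] pointing down, gripper open.
Joint ranges: [-177.97, 177.97], [-48.28, 115.42], [12.27, 149.76], [-77.06, 257.06], [2.81, 150.46], [-146.56, 146.56]. Speed limits (degrees/s): [147.25, 147.25, 180, 180, 180, 180].

### API

Orientations are given as [roll, pitch, yaw] about the fixed x, y, z axes, in that order (R = Rz(yaw) Ry(pitch) Rx(roll)).
In Python, from workcell import state, vision, job_done, env gives the robot as it stands.
- The arm moves only by the tool servo_tool, never from a script. Its argument "rows" is a list of rows, each a list of 5 numbers: the shift along the tool's x, y, z scaled (see below), then the turn about the tool's z scaled (see below), then the opening, from 0 (shut) to 1 (fully open). A call has 1 to 20 rows; each row is the pose to reach, as a shift and turn from the pose commanded when the call began, along the tool's axes at that moment; what a row does not reach only later rows make up. The controller multiplies each number of a shift by 200 mm and each number of a turn by 90 degrees. A row lasts 1/12 s, in which the tool goes at most 41.7 mm and 7.16 degrees, less where a joint would pass 70% of its speed; a pose out of reach is approached as far as the arm can. A call with a number of a shift or a turn outside -1 to 1 is refused whole. A call with a gripper value outside its range is refused whole. The fingers move at their own pace and stop on an object; "force" is the grip in N (left out, the last holds). Time passes only in rows, so rows that repeat a pose let the fingers close. It gives the time, the measured TCP pose, the force, the opening and the grip force at its end, in the units of the state.
- state(): the state, without advancing time (a new reading comes with each control period).
- vision.grab_frame(name): name is "side" or "top" or "wrist"; returns the picture (420x560x3 uint8, red, green, blue); there is no depth.
- vision.camera_info(name): a dict with "vertical_fov" (degrees; the focal length in pixels is half the picture's height over the tangent of half this angle, whatever the lens; pixels are square), "cx", "cy" (the principal point, pixels), "T" (4x4, takes a point from camera to world coordinates). Camera axes: x right, y up, looking along -z (the intrinsics and any distortion apply to the point x, -y, -z); pixel columns grow to the right and rows downward; lengths in mm; the calibration is good to about 2 mm. A picture is of the moment at which its call begins: read the wrist's pose just before it. camera_info takes no time and is no camera call; for the wrist camera it gives the pose at the moment of the call.
- job_done(): hands the job in; it is judged then, once.
The state is a dict: "time_s": time; "qpos": joint angles; "qvel": joint speeds; "effort": joint torques, N m; "ee_pos": TCP position; "ee_rot": TCP orientation; "force": force on the tool from outside, world axes, zero at the start; "torque": the same for the moment, N m; "gripper_width": finger opening in mm; "gripper_force": force on a finger pad.
Only numpy, scipy, OpenCV 4.12 (cv2) and the standard library are available. Lean on these libraries where they do the work, as an engineer would, in place of code of your own. Each camera call takes 0.05 s, during which the arm holds its last target. There are 200 camera calls.

## Working session

There is one attempt and no reset: what is moved stays moved. The work goes in short steps, Python scripts to look and compute and a tool call to move; the robot and the scene stay as the last step left them, time stands still between calls to the robot, and variables do not carry over. Pictures are saved under pics/ and viewed, at most 10 in all, crops included, and the job is handed in when it is done.

Besides the shell and the picture viewer there is one more tool, called after ">>>" as name(argument=value, ...), one argument or row to a line, values as JSON. servo_tool: Moves the arm, as the interface text tells. Its arguments: {"type":"object","properties":{"rows":{"type":"array"},"force":{"type":"number"}},"required":["rows"]}

```bash
mkdir -p pics; ls
python3 - <<'E'
from workcell import state, vision, env
import cv2
s=state(); print(s, env.pinch_z)
for n in("top","side"):
    c=vision.camera_info(n); print(n,c)
    cv2.imwrite(f"pics/{n}0.png",vision.grab_frame(n)[:,:,::-1])
E
```

```text
pics
{'time_s': 0.0, 'qpos': array([-7.78650706e+01,  1.83525255e+01,  8.97058710e+01,  2.18206149e-05,
        7.20406787e+01, -1.14541487e+00]), 'qvel': array([-0.07203014, -0.052285  , -0.05670835, -0.00356551,  0.08145928,
        0.04637037]), 'effort': array([-2.22975104e-03, -4.12460768e+01, -2.31972116e+01,  7.27452664e-02,
        4.57422389e-02, -1.64772214e-04]), 'ee_pos': array([ 131.99099592, -559.15032975,  213.11500977]), 'ee_rot': array([-1.79900945e+02, -2.00124566e-03,  1.32803358e+01]), 'force': array([-0.36420578, -0.95624581,  0.25722136]), 'torque': array([-0.00429523,  0.01194946,  0.02776122]), 'gripper_force': 0.0, 'gripper_width': 91.04838704194721} 18.8
top {'vertical_fov': 56.00052071345599, 'cx': 279.1866213072528, 'cy': 209.69751137764493, 'T': array([[-9.68174108e-03,  9.93432361e-01, -1.14010557e-01,
         4.17992986e+02],
       [-9.99951658e-01, -9.81428148e-03, -6.01275732e-04,
        -6.87683863e+01],
       [-1.71625847e-03,  1.13999224e-01,  9.93479356e-01,
         1.42139673e+03],
       [ 0.00000000e+00,  0.00000000e+00,  0.00000000e+00,
         1.00000000e+00]])}
side {'vertical_fov': 47.37158254055768, 'cx': 283.1048642762468, 'cy': 206.49612461345149, 'T': array([[-9.97060353e-01,  6.36202542e-02, -4.26979582e-02,
         5.09567017e+02],
       [-7.62220306e-02, -7.66852803e-01,  6.37280927e-01,
         1.05591180e+03],
       [ 7.80092568e-03,  6.38662071e-01,  7.69447792e-01,
         1.45617423e+03],
       [ 0.00000000e+00,  0.00000000e+00,  0.00000000e+00,
         1.00000000e+00]])}
```

View pics/top0.png

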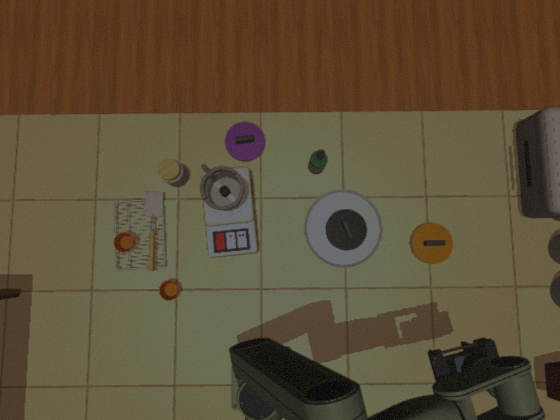

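View pics/side0.png

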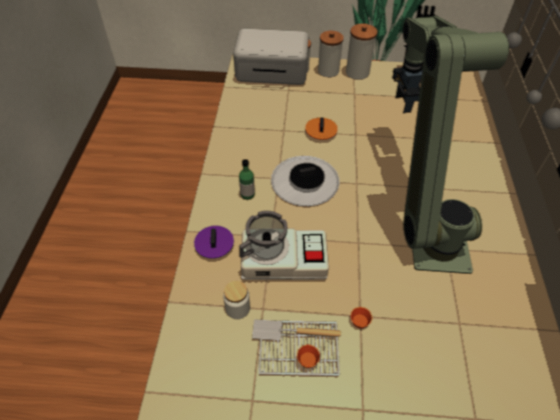

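Top view: lid-shaped things are purple (245,141), black on the pan (347,229) and orange (432,243). The black one on the aluminium pan fits the description. The processor has its bowl at (224,189), and its keys at (220,241) red, (231,240) and (242,238).

```bash
cat > h.py <<'E'
import numpy as np, cv2
from workcell import state, vision, env
def ray(c,u,v):
    f=210/np.tan(np.radians(c["vertical_fov"]/2)); T=np.array(c["T"])
    d=T[:3,:3]@np.array([(u-c["cx"])/f,-(v-c["cy"])/f,-1]); return T[:3,3],d
def onz(c,u,v,z):
    o,d=ray(c,u,v); return o+d*(z-o[2])/d[2]
def px(c,p):
    f=210/np.tan(np.radians(c["vertical_fov"]/2)); T=np.array(c["T"])
    q=T[:3,:3].T@(np.asarray(p,float)-T[:3,3]); return np.array([c["cx"]+f*q[0]/-q[2], c["cy"]-f*q[1]/-q[2]])
E
python3 - <<'E'
from h import *
c=vision.camera_info("top")
im=cv2.imread("pics/top0.png")
a=cv2.resize(im[150:270,190:270],(400,600),interpolation=cv2.INTER_CUBIC)
b=cv2.resize(im[180:276,300:394],None,fx=400/94,fy=400/94,interpolation=cv2.INTER_CUBIC)
o=np.zeros((600,800,3),np.uint8);o[:,:400]=a;o[:b.shape[0],400:]=b[:,:400]
cv2.imwrite("pics/m1.png",np.clip(o.astype(float)*1.6,0,255).astype(np.uint8))
for n,u,v,z in(("pan",343,228,5),("lidgrip",347,229,68),("bowl",224,189,210),("stop",220,241,99),("low",231,240,99),("high",242,238,92)):print(n,onz(c,u,v,z).round())
w=vision.camera_info("wrist");print(w,state()["ee_pos"])
E
```

```text
pan [ 512. -296.    5.]
lidgrip [ 504. -300.   68.]
bowl [623. 103. 210.]
stop [466. 131.  99.]
low [469.  94.  99.]
high [476.  58.  92.]
{'vertical_fov': 59.903371797291065, 'cx': 285.0637280597161, 'cy': 210.8933343562988, 'T': array([[ 2.29444667e-01,  9.46139599e-01,  2.28418485e-01,
         1.96089573e+02],
       [-9.73321409e-01,  2.23220532e-01,  5.30851181e-02,
        -5.43421347e+02],
       [-7.61763436e-04, -2.34504699e-01,  9.72114688e-01,
         3.85676530e+02],
       [ 0.00000000e+00,  0.00000000e+00,  0.00000000e+00,
         1.00000000e+00]])} [ 132.00189604 -559.19920866  213.22708383]
```

View pics/m1.png

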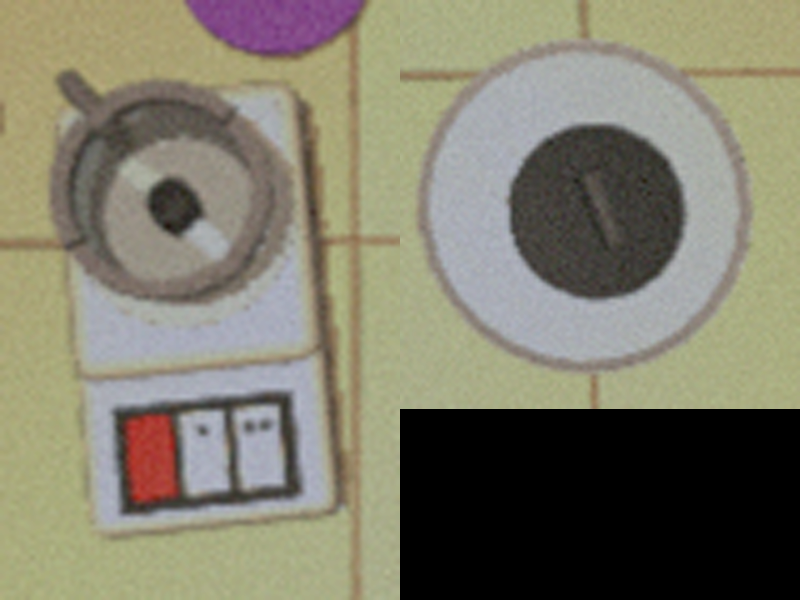

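Crop: left, the processor with rim slots visible at about (232,115), (75,243) and (108,125), and the red, one-dot and two-dot keys at (150,458), (206,455) and (262,447). Right, the black lid on the aluminium pan at (597,211), with its bar tilted. This is the meant lid. Next I fly past it for a wrist picture.

>>> servo_tool(
  rows=[
    [0.92, -0.45, -0.29, 0, 0],
    [0.92, -0.45, -0.29, 0, 0],
    [0.92, -0.45, -0.29, 0, 0],
    [0.92, -0.45, -0.29, 0, 0],
    [0.92, -0.45, -0.29, 0, 0],
    [0.92, -0.45, -0.29, 0, 0],
  ],
)

```text
time_s: 0.6
ee_pos: [294.9, -426.6, 273.9]
ee_rot: [179.9, -0.2, 13.6]
force: [-0.3, -0.4, -0.3]
gripper_width: 53.8
gripper_force: 0.0
```

>>> servo_tool(
  rows=[
    [0.92, -0.45, -0.29, 0.09, 0],
    [0.92, -0.45, -0.29, 0.09, 0],
    [0.92, -0.45, -0.29, 0.09, 0],
    [0.92, -0.45, -0.29, 0.09, 0],
    [0.92, -0.45, -0.29, 0.09, 0],
    [0.92, -0.45, -0.29, 0.09, 0],
    [0.92, -0.45, -0.29, 0.09, 0],
  ],
)

```text
time_s: 1.18
ee_pos: [450.6, -298.8, 330.0]
ee_rot: [180.0, -0.0, 5.4]
force: [-0.6, -1.3, -1.4]
gripper_width: 7.7
gripper_force: 0.0
```

Run:
```python
from h import *
import pickle
s=state();c=vision.camera_info("wrist")
im=vision.grab_frame("wrist");pickle.dump((s,c,im),open("lid.pkl","wb"))
print(s["time_s"],s["ee_pos"],s["ee_rot"],np.abs(s["qvel"]).max())
cv2.imwrite("pics/w_lid.png",im[:,:,::-1])
```

```text
1.1833 [ 450.57758144 -298.79358984  330.01225244] [ 1.79972774e+02 -2.89937774e-02  5.40999508e+00] 3.3669344055461328
```

View pics/w_lid.png

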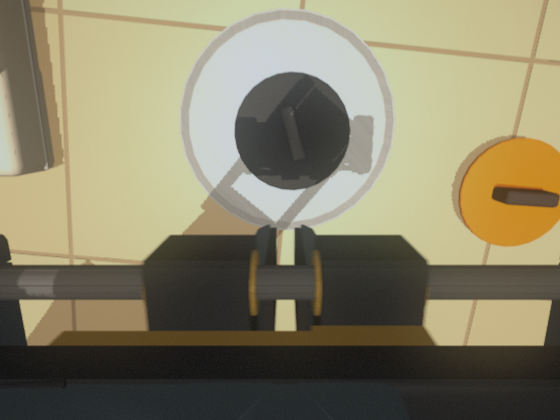

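The wrist view shows the black lid on the pan, disc centre about (292,131), bar from about (289,110) to (298,157). The orange lid at (512,192) is the look-alike. On to the processor.

>>> servo_tool(
  rows=[
    [0.25, -0.97, -0.3, 0, 0],
    [0.25, -0.97, -0.3, 0, 0],
    [0.25, -0.97, -0.3, 0, 0],
    [0.25, -0.97, -0.3, 0, 0],
    [0.25, -0.97, -0.3, 0, 0],
    [0.25, -0.97, -0.3, 0, 0],
  ],
)

```text
time_s: 1.73
ee_pos: [481.4, -98.5, 391.7]
ee_rot: [-179.9, -0.2, 5.4]
force: [-0.3, -0.1, 0.6]
gripper_width: 0.4
gripper_force: 0.0
```

>>> servo_tool(
  rows=[
    [0.25, -0.97, -0.3, 0, 0],
    [0.25, -0.97, -0.3, 0, 0],
    [0.25, -0.97, -0.3, 0, 0],
    [0.25, -0.97, -0.3, 0, 0],
    [0.25, -0.97, -0.3, 0, 0],
    [0.25, -0.97, -0.3, 0, 0],
    [0.25, -0.97, -0.3, 0, 0],
  ],
)

```text
time_s: 2.32
ee_pos: [513.8, 95.0, 449.1]
ee_rot: [179.9, 0.1, 5.2]
force: [0.1, -1.3, 0.3]
gripper_width: 0.8
gripper_force: 0.0
```

Run:
```python
from h import *
import pickle
s=state();c=vision.camera_info("wrist")
im=vision.grab_frame("wrist");pickle.dump((s,c,im),open("proc.pkl","wb"))
print(s["time_s"],s["ee_pos"],s["ee_rot"],np.abs(s["qvel"]).max())
cv2.imwrite("pics/w_proc.png",cv2.resize(im[:260,60:460,::-1],(800,520),interpolation=cv2.INTER_CUBIC))
```

```text
2.3167 [513.79114968  95.03773095 449.11270395] [1.79922229e+02 7.14588652e-02 5.23867785e+00] 2.6362446849466514
```

View pics/w_proc.png

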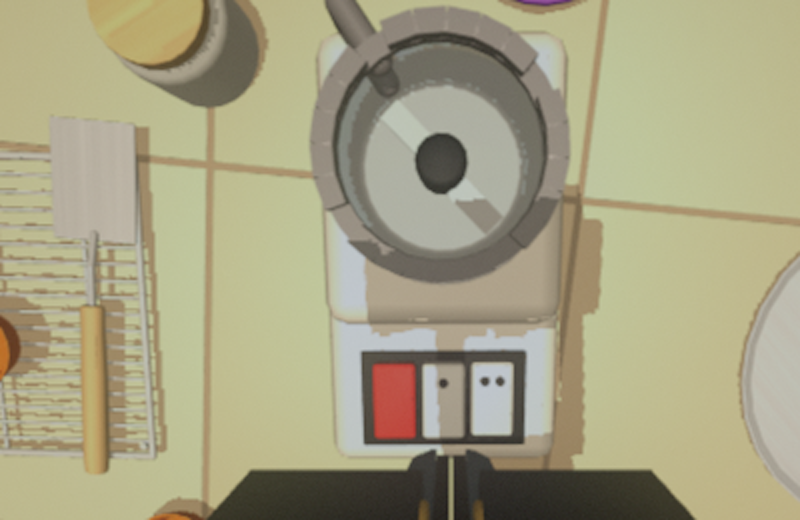

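The processor is clear in the wrist view. In crop pixels the red key is at (394,400), one-dot at (443,401), two-dot at (492,399), and the rim centre at (440,145) with the handle at the upper left. Computing positions.

Run:
```python
from h import *
import pickle
s,c,im=pickle.load(open("proc.pkl","rb"))
def seg(m,name,c,z):
    n,l,st,ce=cv2.connectedComponentsWithStats(m.astype(np.uint8)); i=1+st[1:,4].argmax(); u,v=ce[i]
    p=onz(c,u,v,z); print(name,(u.round(1),v.round(1)),st[i],p.round(1)); return p,(l==i)
I=im.astype(int);red=(I[...,0]>140)&(I[...,1]<90)&(I[...,2]<90); red[:,:230]=0
p,_=seg(red,"stop",c,99)
for n,u,v,z in(("stop",257,200,99),("low",281.5,200.5,99),("high",306,199.5,92),("bowl",280,72.5,210)):print(n,onz(c,u,v,z).round(1))
# check rim circles
B=onz(c,280,72.5,210); a=np.linspace(0,2*np.pi,200)
vis=cv2.resize(im[:260,60:460,::-1],(800,520),interpolation=cv2.INTER_CUBIC)
for r in(57,69):
    for t in a: q=(px(c,B+[r*np.cos(t),r*np.sin(t),0])-[60,0])*2; cv2.circle(vis,tuple(q.round().astype(int).tolist()),1,(0,255,0),-1)
# base yaw from top red/keys frame
k=np.array([onz(c,u/2+60,v/2,88)[:2] for u,v in((362,352),(524,350),(524,443),(362,443))])
print("frame",k.round(1)); d=(k[0]-k[1])+(k[3]-k[2]); print("yaw",np.degrees(np.arctan2(-d[0],d[1])))
cT=vision.camera_info("top"); print("top bowl",onz(cT,190+172/5,150+190/5,210).round(1))
# lid
s2,c2,im2=pickle.load(open("lid.pkl","rb"))
m=(im2.max(2)<75); m[225:]=0
p,l=seg(m,"lid",c2,30); 
cn,_=cv2.findContours(l.astype(np.uint8),cv2.RETR_EXTERNAL,cv2.CHAIN_APPROX_NONE); e=cv2.fitEllipse(max(cn,key=cv2.contourArea)); print(e,onz(c2,*e[0],33).round(1))
crop=cv2.resize(im2[60:200,220:360,::-1],(560,560),interpolation=cv2.INTER_CUBIC); crop=np.clip(crop.astype(float)*2.5,0,255).astype(np.uint8)
cv2.imwrite("pics/m2.png",np.hstack([cv2.resize(vis[:320,270:600],(412,400)),cv2.resize(crop,(388,400))]))
```

```text
stop (np.float64(256.8), np.float64(199.9)) [246 182  22  37 778] [466.2 132.3  99. ]
stop [466.1 132.   99. ]
low [468.6  96.2  99. ]
high [471.9  60.   92. ]
bowl [630.6 111.4 210. ]
frame [[497.5 158.7]
 [509.8  40.1]
 [439.4  32. ]
 [428.3 154.3]]
yaw 5.545563335154561
top bowl [626.6 101.6 210. ]
lid (np.float64(296.8), np.float64(136.8)) [ 238   77  111  107 7527] [ 500.7 -308.6   30. ]
((296.2679138183594, 135.7751922607422), (92.02061462402344, 111.06842041015625), 65.86590576171875) [ 502.  -307.8   33. ]
```

View pics/m2.png

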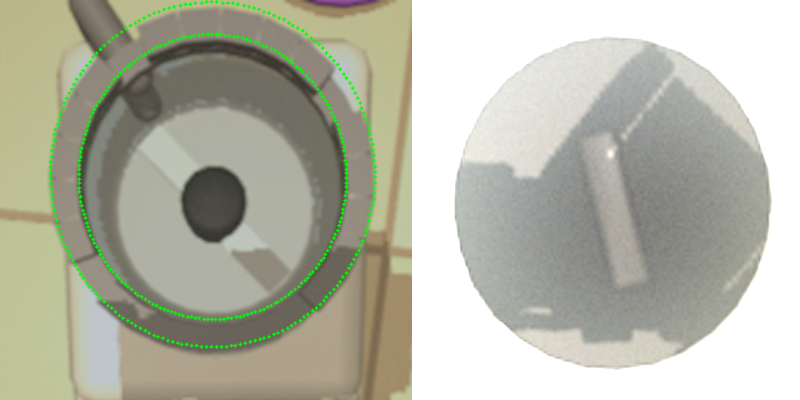

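The overlay fits the inner rim at (630,111), and the enlarged right crop confirms the black lid with its bar. Now the stop key: go above it first.

>>> servo_tool(
  rows=[
    [-0.23, -0.21, 0.9, 0, 0],
    [-0.23, -0.21, 0.9, 0, 0],
    [-0.23, -0.21, 0.9, 0, 0],
    [-0.23, -0.21, 0.9, 0, 0],
    [-0.23, -0.21, 0.9, 0, 0],
    [-0.23, -0.21, 0.9, 0, 0],
  ],
)

```text
time_s: 2.87
ee_pos: [458.9, 130.1, 264.2]
ee_rot: [179.8, 0.8, 5.1]
force: [-0.7, 0.1, 0.1]
gripper_width: 0.8
gripper_force: 0.0
```

>>> servo_tool(
  rows=[
    [0, 0, 0.79, 0, 0],
    [0, 0, 0.79, 0, 0],
    [0, 0, 0.79, 0, 0],
    [0, 0, 0.79, 0, 0],
    [0, 0, 0.79, 0, 0],
    [0, 0, 0.79, 0, 0],
  ],
)

```text
time_s: 3.37
ee_pos: [464.6, 131.6, 112.3]
ee_rot: [180.0, 0.1, 5.1]
force: [0.8, -0.5, 0.8]
gripper_width: 0.9
gripper_force: 0.0
```

Run:
```python
from h import *
import pickle
s=state(); print(s["ee_pos"],s["ee_rot"])
s2,c2,im2=pickle.load(open("lid.pkl","rb"))
q=lambda u,v,z:onz(c2,220+(u-412)/2.771,60+v/2.857,z)
print("disc",q(613,203,30).round(1),"grip",q(614,210,65).round(1))
a,b=q(594,135,65),q(634,285,65); d=a-b; print("bar len",np.hypot(*d[:2]),"ang",np.degrees(np.arctan2(d[1],d[0])))
```

```text
[464.5904348  131.64661022 112.29387265] [1.79953116e+02 6.18920272e-02 5.06411204e+00]
disc [ 507.3 -302.6   30. ] grip [ 505.2 -302.5   65. ]
bar len 62.79585318992181 ang 21.352567536728934
```

>>> servo_tool(
  rows=[
    [0, 0, 0.04, 0, 0],
    [0, 0, 0.065, 0, 0],
    [0, 0, 0.085, 0, 0],
    [0, 0, 0.1, 0, 0],
    [0, 0, 0.115, 0, 0],
    [0, 0, 0.115, 0, 0],
    [0, 0, 0.115, 0, 0],
  ],
)

```text
time_s: 3.95
ee_pos: [465.1, 133.4, 90.2]
ee_rot: [-180.0, -0.2, 5.2]
force: [0.2, -0.5, 5.9]
gripper_width: 0.5
gripper_force: 3.3
```

>>> servo_tool(
  rows=[
    [0, 0, 0.01, 0, 0],
    [0, 0, 0.01, 0, 0],
    [0, 0, 0.01, 0, 0],
  ],
)

```text
time_s: 4.2
ee_pos: [465.1, 133.5, 89.9]
ee_rot: [-180.0, -0.2, 5.2]
force: [-2.9, -1.1, 19.8]
gripper_width: 0.2
gripper_force: 9.9
```

>>> servo_tool(
  rows=[
    [-0.02, 0, -0.3, 0, 0],
    [-0.02, 0, -0.6, 0, 0],
    [-0.02, 0, -0.9, 0, 0],
    [-0.02, 0, -0.95, 0, 0],
    [-0.02, 0, -0.95, 0, 0],
    [-0.02, 0, -0.95, 0, 0],
  ],
)

```text
time_s: 4.7
ee_pos: [462.4, 133.8, 283.0]
ee_rot: [-179.9, -0.7, 5.2]
force: [1.7, -0.0, 0.2]
gripper_width: 0.6
gripper_force: 0.0
```

Run:
```python
from h import *
s=state(); print(s["ee_pos"],s["ee_rot"],s["qpos"])
im=vision.grab_frame("wrist");c=vision.camera_info("wrist")
sd=vision.grab_frame("side")
a=cv2.resize(im[60:340,60:480,::-1],(480,320)); b=cv2.resize(sd[220:290,230:340,::-1],None,fx=4,fy=4,interpolation=cv2.INTER_CUBIC)
o=np.zeros((600,480,3),np.uint8);o[:320,:]=a;o[320:600,:440]=b
cv2.imwrite("pics/m3.png",o)
```

```text
[462.40129751 133.76906475 282.98952304] [-179.87933928   -0.68344202    5.20365064] [1.47619450e+01 7.16633741e+00 9.44784438e+01 5.63233598e-03
 7.76612297e+01 9.95564045e+01]
```

View pics/m3.png

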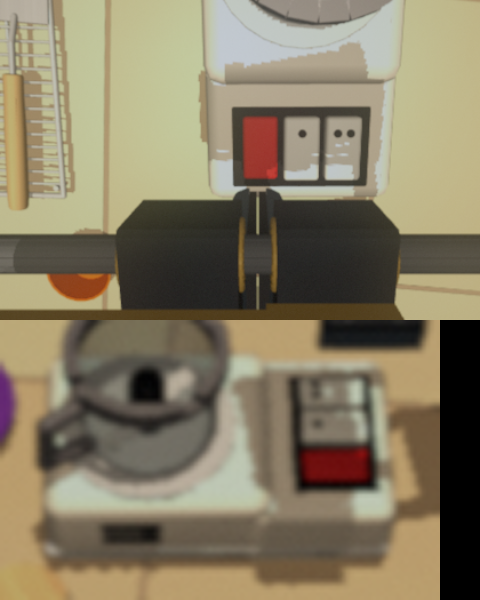

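The stop key bottomed (20 N at 89.9 mm), and in the picture both grey keys now stand at the same level, so the high key has popped up. Now to the lid.

>>> servo_tool(
  rows=[
    [0, 0.95, 0, 0, 0],
    [0, 0.95, 0, 0, 0],
    [0, 0.95, 0, 0, 0],
    [0, 0.95, 0, 0, 0],
    [0, 0.95, 0, 0, 0],
  ],
)

```text
time_s: 5.22
ee_pos: [475.7, -59.6, 274.5]
ee_rot: [180.0, 0.3, 5.1]
force: [-0.2, 0.1, -0.6]
gripper_width: 0.8
gripper_force: 0.0
```

>>> servo_tool(
  rows=[
    [0.02, 0.95, 0.5, -0.18, 1],
    [0.02, 0.95, 0.5, -0.18, 1],
    [0.02, 0.95, 0.5, -0.18, 1],
    [0.02, 0.95, 0.5, -0.18, 1],
    [0.02, 0.95, 0.5, -0.18, 1],
    [0.02, 0.95, 0.5, -0.18, 1],
    [0.02, 0.95, 0.5, -0.18, 1],
  ],
)

```text
time_s: 5.8
ee_pos: [496.0, -246.5, 172.6]
ee_rot: [-179.7, 0.3, 21.2]
force: [0.3, 0.7, 0.4]
gripper_width: 44.1
gripper_force: 0.0
```

```bash
cat >> h.py <<'E'
def to(x,y,z,yaw):
    s=state(); p=s["ee_pos"]; w=np.radians(s["ee_rot"][2]); d=np.array([x,y,z])-p
    print("at",p.round(1),s["ee_rot"].round(2),"move",np.round([(d[0]*np.cos(w)+d[1]*np.sin(w))/200,(d[0]*np.sin(w)-d[1]*np.cos(w))/200,-d[2]/200,-(yaw-s["ee_rot"][2])/90],4))
E
python3 -c "
from h import *
to(506,-302.5,120,21.5)"
```

```text
at [ 496.  -246.5  172.6] [-179.66    0.33   21.18] move [-0.0546  0.2792  0.2631 -0.0035]
```

>>> servo_tool(
  rows=[
    [-0.055, 0.28, 0.26, 0, 1],
    [-0.055, 0.28, 0.26, 0, 1],
    [-0.055, 0.28, 0.3, 0, 1],
    [-0.055, 0.28, 0.45, 0, 1],
    [-0.055, 0.28, 0.55, 0, 1],
    [-0.055, 0.28, 0.62, 0, 1],
    [-0.055, 0.28, 0.665, 0, 1],
    [-0.055, 0.28, 0.665, 0, 1],
  ],
)

```text
time_s: 6.47
ee_pos: [507.2, -299.0, 42.4]
ee_rot: [-179.8, 0.1, 21.4]
force: [0.2, 0.2, 0.3]
gripper_width: 91.0
gripper_force: 0.0
```

```bash
python3 -c "
from h import *
to(506,-302.5,39.5,21.5)"
```

```text
at [ 507.2 -299.    42.4] [-1.7978e+02  1.4000e-01  2.1450e+01] move [-0.0121  0.0139  0.0145 -0.0006]
```

>>> servo_tool(
  rows=[
    [-0.01, 0.01, 0.012, 0, 1],
    [-0.01, 0.01, 0.012, 0, 0.6],
    [-0.01, 0.01, 0.012, 0, 0.3],
    [-0.01, 0.01, 0.012, 0, 0.1],
    [-0.01, 0.01, 0.012, 0, 0.1],
    [-0.01, 0.01, 0.012, 0, 0.1],
    [-0.01, 0.01, 0.012, 0, 0.1],
    [-0.01, 0.01, 0.012, 0, 0.1],
    [-0.01, 0.01, 0.012, 0, 0.1],
    [-0.01, 0.01, 0.012, 0, 0.1],
    [-0.01, 0.01, 0.012, 0, 0.1],
  ],
  force=25,
)

```text
time_s: 7.38
ee_pos: [507.2, -304.0, 41.5]
ee_rot: [180.0, 0.0, 21.4]
force: [1.2, 0.2, -0.7]
gripper_width: 27.5
gripper_force: 0.0
```

>>> servo_tool(
  rows=[
    [0, 0, 0, 0, 0.1],
    [0, 0, 0, 0, 0.1],
    [0, 0, 0, 0, 0.1],
    [0, 0, 0, 0, 0.1],
  ],
  force=25,
)

```text
time_s: 7.72
ee_pos: [507.0, -303.8, 41.5]
ee_rot: [-180.0, 0.0, 21.4]
force: [-0.2, 0.8, 0.3]
gripper_width: 17.7
gripper_force: 25.0
```

>>> servo_tool(
  rows=[
    [0, 0, -0.05, 0, 0.1],
    [0, 0, -0.15, 0, 0.1],
    [0, 0, -0.35, 0, 0.1],
    [0, 0, -0.55, 0, 0.1],
    [0, 0, -0.75, 0, 0.1],
    [0, 0, -0.95, 0, 0.1],
    [0, 0, -0.98, 0, 0.1],
    [0, 0, -0.98, 0, 0.1],
  ],
)

```text
time_s: 8.38
ee_pos: [508.6, -305.0, 241.6]
ee_rot: [179.6, -0.3, 21.4]
force: [-0.2, -0.2, -2.3]
gripper_width: 18.0
gripper_force: 25.0
```

```bash
python3 -c "
from h import *
to(630,111,295,21.4); print(state()['force'],state()['gripper_width'])"
```

```text
at [ 508.6 -305.   241.6] [179.61  -0.28  21.38] move [ 1.3233e+00 -1.7154e+00 -2.6680e-01 -2.0000e-04]
[-0.19975894 -0.17643696 -2.28766992] 18.038653088324814
```

>>> servo_tool(
  rows=[
    [0.07, -0.09, -0.09, 0, 0.1],
    [0.18, -0.23, -0.13, 0, 0.1],
    [0.29, -0.38, -0.13, 0, 0.1],
    [0.4, -0.53, -0.13, 0, 0.1],
    [0.51, -0.67, -0.13, 0, 0.1],
    [0.61, -0.8, -0.13, 0, 0.1],
    [0.66, -0.86, -0.13, 0, 0.1],
  ],
)

```text
time_s: 8.97
ee_pos: [566.8, -91.7, 260.9]
ee_rot: [-179.8, 0.2, 21.5]
force: [0.3, -0.5, -2.1]
gripper_width: 17.8
gripper_force: 25.0
```

>>> servo_tool(
  rows=[
    [0.11, -0.14, -0.09, 0, 0.1],
    [0.22, -0.28, -0.13, 0, 0.1],
    [0.33, -0.43, -0.13, 0, 0.1],
    [0.44, -0.58, -0.13, 0, 0.1],
    [0.55, -0.72, -0.13, 0, 0.1],
    [0.62, -0.81, -0.13, 0, 0.1],
    [0.66, -0.85, -0.13, 0, 0.1],
    [0.66, -0.86, -0.13, 0, 0.1],
    [0.66, -0.86, -0.13, 0, 0.1],
  ],
)

```text
time_s: 9.72
ee_pos: [626.9, 112.1, 287.8]
ee_rot: [180.0, 0.2, 21.4]
force: [-0.3, -0.1, -2.2]
gripper_width: 17.9
gripper_force: 25.0
```

Run:
```python
from h import *
to(630,111,295,21.4); c=vision.camera_info("wrist")
im=vision.grab_frame("wrist"); v=im[:,:,::-1].copy()
for cx,cy in((630.6,111.4),):
  for r in(57,69):
    for t in np.linspace(0,2*np.pi,300):
        q=px(c,[cx+r*np.cos(t),cy+r*np.sin(t),210]); cv2.circle(v,tuple(q.round().astype(int).tolist()),0,(0,255,0),-1)
sd=vision.grab_frame("side"); b=cv2.resize(sd[150:290,210:350,::-1],(420,420),interpolation=cv2.INTER_CUBIC)
cv2.imwrite("pics/m4.png",np.hstack([v[:,90:470],b]))
```

```text
at [626.9 112.1 287.8] [179.99   0.22  21.41] move [ 0.0123  0.0109 -0.0359  0.0001]
```

View pics/m4.png

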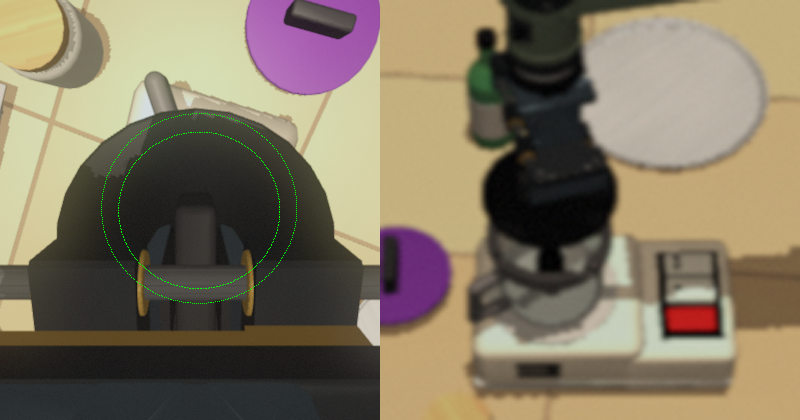

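Run:
```python
from h import *
import pickle
from scipy.ndimage import map_coordinates
def score(g,c,x,y,z,rs,sign,ts):
    t=0
    for r in rs:
        P=[[np.stack(px(c,[x+(r+e)*np.cos(a),y+(r+e)*np.sin(a),z])) for a in ts] for e in(-1.5,1.5)]
        v=[map_coordinates(g,[np.array(p)[:,1],np.array(p)[:,0]],order=1) for p in P]; t+=np.abs(v[1]-v[0]).clip(0,25).mean()
    return t
def best(g,c,x0,y0,z,rs,ts,R=8,st=1):
    A=[(score(g,c,x0+i,y0+j,z,rs,1,ts),x0+i,y0+j) for i in np.arange(-R,R+.1,st) for j in np.arange(-R,R+.1,st)]
    return sorted(A)[::-1][:4]
s,c,im=pickle.load(open("proc.pkl","rb")); g=cv2.cvtColor(im,cv2.COLOR_RGB2GRAY).astype(float)
ts=np.linspace(0,2*np.pi,72,endpoint=False)
for rs in((57,69),(57,),(69,)): print("bowl",rs,np.round(best(g,c,630,111,210,rs,ts),1).tolist())
t=cv2.imread("pics/top0.png",0).astype(float); print("top",np.round(best(t,vision.camera_info("top"),628,106,210,(57,69),ts),1).tolist())
st=state();c=vision.camera_info("wrist");im=vision.grab_frame("wrist");g=cv2.cvtColor(im,cv2.COLOR_RGB2GRAY).astype(float)
ts=np.radians(21.4+np.linspace(-80,80,60)); print("lid",st["ee_pos"].round(1),np.round(best(g,c,627,112,279,(73,),ts),1).tolist())
```

```text
bowl (57, 69) [[42.5, 629.0, 112.0], [41.6, 628.0, 112.0], [41.2, 629.0, 113.0], [41.1, 628.0, 111.0]]
bowl (57,) [[20.2, 629.0, 112.0], [19.8, 629.0, 113.0], [19.7, 628.0, 112.0], [19.6, 630.0, 112.0]]
bowl (69,) [[22.3, 629.0, 112.0], [22.2, 629.0, 111.0], [22.0, 628.0, 111.0], [21.9, 628.0, 112.0]]
top [[22.8, 629.0, 111.0], [21.8, 629.0, 110.0], [21.6, 628.0, 111.0], [21.5, 629.0, 112.0]]
lid [627.1 110.9 288.9] [[25.0, 628.0, 112.0], [25.0, 628.0, 111.0], [25.0, 627.0, 113.0], [25.0, 627.0, 112.0]]
```

Bowl axis (629,111.5) agrees from two cameras, and the lid is at (627.5,112). Lowering.

>>> servo_tool(
  rows=[
    [0.007, 0.004, 0.06, 0, 0.1],
    [0.007, 0.004, 0.12, 0, 0.1],
    [0.007, 0.004, 0.17, 0, 0.1],
    [0.007, 0.004, 0.2, 0, 0.1],
    [0.007, 0.004, 0.22, 0, 0.1],
    [0.007, 0.004, 0.23, 0, 0.1],
    [0.007, 0.004, 0.23, 0, 0.1],
    [0.007, 0.004, 0.23, 0, 0.1],
  ],
)

```text
time_s: 10.53
ee_pos: [629.5, 112.3, 244.0]
ee_rot: [180.0, -0.0, 21.4]
force: [0.5, -0.5, -2.0]
gripper_width: 17.9
gripper_force: 25.0
```

```bash
python3 -c "
from h import *
to(629,111,234,21.4); print(state()['force'],state()['torque'])"
```

```text
at [629.5 112.3 244. ] [ 1.7998e+02 -5.0000e-02  2.1380e+01] move [-0.0046  0.0053  0.0501 -0.0003]
[ 0.53839962 -0.50637928 -1.96179782] [-0.00725562 -0.02789254 -0.05774718]
```

>>> servo_tool(
  rows=[
    [-0.002, 0.004, 0.01, 0, 0.1],
    [-0.002, 0.004, 0.02, 0, 0.1],
    [-0.002, 0.004, 0.03, 0, 0.1],
    [-0.002, 0.004, 0.038, 0, 0.1],
    [-0.002, 0.004, 0.038, 0, 0.1],
  ],
)

```text
time_s: 10.95
ee_pos: [628.9, 111.5, 235.4]
ee_rot: [-180.0, 0.0, 21.4]
force: [-0.3, 0.5, -1.2]
gripper_width: 17.8
gripper_force: 25.0
```

>>> servo_tool(
  rows=[
    [0, 0, 0.005, 0, 0.1],
    [0, 0, 0.01, 0, 0.1],
    [0, 0, 0.014, 0, 0.1],
    [0, 0, 0.014, 0, 0.1],
  ],
)

```text
time_s: 11.28
ee_pos: [629.1, 111.5, 232.9]
ee_rot: [180.0, 0.0, 21.4]
force: [-0.3, 0.9, -1.2]
gripper_width: 17.9
gripper_force: 25.0
```

>>> servo_tool(
  rows=[
    [0, 0, 0.005, 0, 0.1],
    [0, 0, 0.01, 0, 0.1],
    [0, 0, 0.01, 0, 0.1],
    [0, 0, 0.01, 0, 0.1],
  ],
)

```text
time_s: 11.62
ee_pos: [629.1, 111.5, 231.6]
ee_rot: [180.0, -0.0, 21.4]
force: [-0.7, 1.3, 2.0]
gripper_width: 18.0
gripper_force: 25.0
```

Contact on the rim (about +4 N). I'll let the bar go loose between the fingers and turn, so the lid can drop by its own weight.

>>> servo_tool(
  rows=[
    [0, 0, -0.005, 0, 0.25],
    [0, 0, -0.005, 0, 0.25],
    [0, 0, -0.005, 0, 0.25],
    [0, 0, -0.005, 0, 0.25],
    [0, 0, -0.005, -0.03, 0.25],
    [0, 0, -0.005, -0.06, 0.25],
    [0, 0, -0.005, -0.09, 0.25],
    [0, 0, -0.005, -0.12, 0.25],
    [0, 0, -0.005, -0.15, 0.25],
    [0, 0, -0.005, -0.18, 0.25],
    [0, 0, -0.005, -0.18, 0.25],
  ],
  force=8,
)

```text
time_s: 12.53
ee_pos: [629.3, 111.7, 232.1]
ee_rot: [-180.0, -0.0, 37.6]
force: [-0.3, 1.4, 0.1]
gripper_width: 28.0
gripper_force: 9.9
```

```bash
cat > lidz.py <<'E'
from h import *
import pickle
from scipy.ndimage import map_coordinates
def lidz():
    s=state();c=vision.camera_info("wrist");im=vision.grab_frame("wrist");g=cv2.cvtColor(im,cv2.COLOR_RGB2GRAY).astype(float)
    ts=np.radians(s["ee_rot"][2]+np.linspace(-70,70,50)); x,y,_=s["ee_pos"]; out=[]
    for z in range(206,238,2):
        b=-1
        for i in np.arange(-5,5.1,1):
            for j in np.arange(-5,5.1,1):
                P=[np.array([px(c,[629+i+(73+e)*np.cos(a),111.5+j+(73+e)*np.sin(a),z]) for a in ts]) for e in(-1.5,1.5)]
                v=[map_coordinates(g,[p[:,1],p[:,0]],order=1) for p in P]; b=max(b,((v[1]-v[0]).clip(-5,25).mean(),629+i,111.5+j))if b!=-1 else ((v[1]-v[0]).clip(-5,25).mean(),629+i,111.5+j)
        out.append((round(b[0],1),z,b[1],b[2]))
    print("lid disc (score,ztop,x,y)",sorted(out)[::-1][:4]); print(s["ee_pos"].round(1),s["ee_rot"].round(1),"F",s["force"].round(1),"M",s["torque"].round(2),"w",round(s["gripper_width"],1),"gf",round(s["gripper_force"],1),"t",s["time_s"])
if __name__=="__main__": lidz()
E
time python3 lidz.py
```

```text
lid disc (score,ztop,x,y) [(np.float64(25.0), 222, np.float64(627.0), np.float64(111.5)), (np.float64(25.0), 220, np.float64(629.0), np.float64(112.5)), (np.float64(25.0), 218, np.float64(629.0), np.float64(112.5)), (np.float64(25.0), 216, np.float64(629.0), np.float64(112.5))]
[629.3 111.7 232.1] [-180.    -0.    37.6] F [-0.3  1.4  0.1] M [ 0.2  -0.11 -0.5 ] w 28.0 gf 9.9 t 12.5333
real	0m7.847s
user	0m6.525s
sys	0m0.163s
```

```bash
sed -i 's/clip(-5,25)/clip(-5,150)/g; s/np.arange(-5,5.1,1)/np.arange(-2,2.1,1)/g; s/range(206,238,2)/range(208,236,1)/; s/\[:4\]); print/[:8]); print/' lidz.py; python3 lidz.py
python3 - <<'E'
from h import *
im=vision.grab_frame("wrist"); sd=vision.grab_frame("side")
v=im[:,:,::-1].copy(); b=cv2.resize(sd[190:290,220:320,::-1],(420,420),interpolation=cv2.INTER_CUBIC)
cv2.imwrite("pics/m5.png",np.hstack([v[:,90:470],b]))
E
```

```text
lid disc (score,ztop,x,y) [(np.float64(119.9), 213, np.float64(629.0), np.float64(112.5)), (np.float64(119.8), 214, np.float64(629.0), np.float64(112.5)), (np.float64(119.8), 212, np.float64(629.0), np.float64(112.5)), (np.float64(119.7), 215, np.float64(629.0), np.float64(112.5)), (np.float64(119.4), 216, np.float64(629.0), np.float64(112.5)), (np.float64(119.3), 217, np.float64(628.0), np.float64(112.5)), (np.float64(118.9), 211, np.float64(629.0), np.float64(112.5)), (np.float64(117.8), 210, np.float64(629.0), np.float64(112.5))]
[629.3 111.7 232.1] [-180.    -0.    37.5] F [ 0.6 -0.  -0. ] M [ 0.2  -0.1  -0.48] w 27.7 gf 9.7 t 12.5833
```

View pics/m5.png

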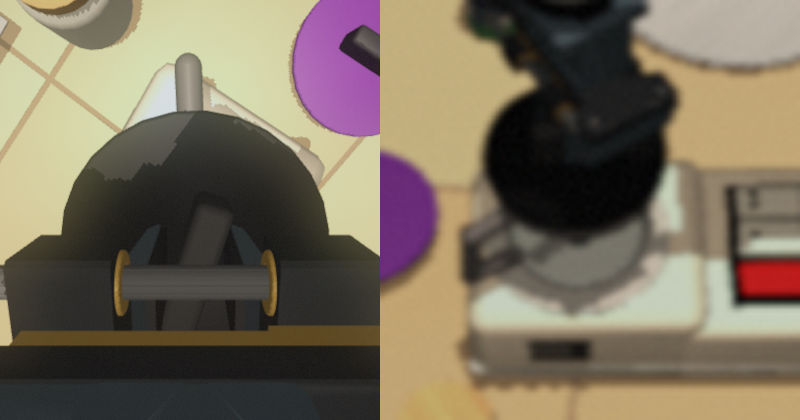

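The bar is skewed in the fingers, so turning is blocked. The disc top fits z≈214 (home 216, riding 226), so the lid has apparently dropped. I'll verify by touching the bar's top with closed fingers (home 251, riding 261).

>>> servo_tool(
  rows=[
    [0, 0, 0, 0.06, 0.25],
    [0, 0, 0, 0.12, 0.25],
    [0, 0, 0, 0.18, 0.35],
    [0, 0, 0, 0.18, 0.6],
    [0, 0, 0, 0.18, 0.6],
    [0, 0, -0.02, 0.18, 0.6],
    [0, 0, -0.06, 0.18, 0.6],
    [0, 0, -0.16, 0.18, 0.6],
    [0, 0, -0.24, 0.18, 0.6],
    [0, 0, -0.24, 0.18, 0.6],
  ],
)

```text
time_s: 13.57
ee_pos: [630.9, 111.7, 284.8]
ee_rot: [179.9, -0.5, 21.4]
force: [0.1, 0.4, 0.2]
gripper_width: 54.6
gripper_force: 0.0
```

>>> servo_tool(
  rows=[
    [0, 0, 0, 0, 0],
    [0, 0, 0, 0, 0],
    [0, 0, 0, 0, 0],
    [0, 0, 0, 0, 0],
    [0, 0, 0, 0, 0],
    [0, 0, 0, 0, 0],
    [0, 0, 0, 0, 0],
    [0, 0, 0, 0, 0],
    [0, 0, 0, 0, 0],
  ],
  force=20,
)

```text
time_s: 14.32
ee_pos: [629.1, 111.5, 280.1]
ee_rot: [180.0, 0.0, 21.4]
force: [-1.1, -0.0, 0.7]
gripper_width: 0.8
gripper_force: 0.0
```

```bash
python3 lidz.py
```

```text
lid disc (score,ztop,x,y) [(np.float64(112.5), 217, np.float64(628.0), np.float64(112.5)), (np.float64(112.5), 213, np.float64(629.0), np.float64(112.5)), (np.float64(112.4), 216, np.float64(628.0), np.float64(112.5)), (np.float64(112.4), 212, np.float64(629.0), np.float64(112.5)), (np.float64(112.3), 214, np.float64(629.0), np.float64(112.5)), (np.float64(112.1), 215, np.float64(628.0), np.float64(112.5)), (np.float64(112.1), 211, np.float64(629.0), np.float64(112.5)), (np.float64(111.5), 218, np.float64(628.0), np.float64(112.5))]
[629.1 111.5 280.1] [180.    0.   21.4] F [-1.1 -0.   0.7] M [-0.07 -0.02  0.03] w 0.8 gf 0.0 t 14.3167
```

>>> servo_tool(
  rows=[
    [0, 0, 0.05, 0, 0],
    [0, 0, 0.09, 0, 0],
    [0, 0, 0.11, 0, 0],
    [0, 0, 0.125, 0, 0],
    [0, 0, 0.13, 0, 0],
    [0, 0, 0.13, 0, 0],
  ],
)

```text
time_s: 14.87
ee_pos: [629.0, 111.5, 253.7]
ee_rot: [-180.0, 0.0, 21.4]
force: [-0.1, -0.2, -0.8]
gripper_width: 0.5
gripper_force: 0.0
```

>>> servo_tool(
  rows=[
    [0, 0, 0.005, 0, 0],
    [0, 0, 0.01, 0, 0],
    [0, 0, 0.015, 0, 0],
    [0, 0, 0.02, 0, 0],
    [0, 0, 0.02, 0, 0],
    [0, 0, 0.02, 0, 0],
  ],
)

```text
time_s: 15.37
ee_pos: [629.3, 111.5, 251.3]
ee_rot: [180.0, -0.1, 21.4]
force: [-1.4, -0.3, 5.3]
gripper_width: 0.2
gripper_force: 2.8
```

Contact at 251.3 mm with 5 N, so the lid is fully home. Now the one-dot key.

>>> servo_tool(
  rows=[
    [0, 0, -0.1, 0, 0],
    [0, 0, -0.25, 0, 0],
    [-0.1, -0.03, -0.25, 0.04, 0],
    [-0.3, -0.08, -0.25, 0.1, 0],
    [-0.5, -0.14, -0.25, 0.178, 0],
    [-0.7, -0.2, -0.25, 0.178, 0],
    [-0.78, -0.224, -0.25, 0.178, 0],
    [-0.78, -0.224, -0.25, 0.178, 0],
    [-0.78, -0.224, -0.25, 0.178, 0],
  ],
)

```text
time_s: 16.12
ee_pos: [467.4, 96.3, 300.6]
ee_rot: [-180.0, -0.1, 5.4]
force: [-0.3, 0.3, 0.6]
gripper_width: 1.0
gripper_force: 0.0
```

```bash
python3 -c "
from h import *
to(467.5,96.4,112,5.4)"
```

```text
at [467.4  96.3 300.6] [-1.80e+02 -1.20e-01  5.37e+00] move [ 7.000e-04 -4.000e-04  9.432e-01 -3.000e-04]
```

>>> servo_tool(
  rows=[
    [0, 0, 0.15, 0, 0],
    [0, 0, 0.35, 0, 0],
    [0, 0, 0.55, 0, 0],
    [0, 0, 0.75, 0, 0],
    [0, 0, 0.88, 0, 0],
    [0, 0, 0.94, 0, 0],
    [0, 0, 0.94, 0, 0],
    [0, 0, 0.94, 0, 0],
  ],
)

```text
time_s: 16.78
ee_pos: [468.7, 96.4, 111.4]
ee_rot: [180.0, 0.1, 5.4]
force: [0.4, 0.5, 0.5]
gripper_width: 0.4
gripper_force: 0.0
```

>>> servo_tool(
  rows=[
    [0, 0, 0.04, 0, 0],
    [0, 0, 0.065, 0, 0],
    [0, 0, 0.085, 0, 0],
    [0, 0, 0.1, 0, 0],
    [0, 0, 0.118, 0, 0],
    [0, 0, 0.118, 0, 0],
    [0, 0, 0.118, 0, 0],
  ],
)

```text
time_s: 17.37
ee_pos: [468.5, 96.5, 90.1]
ee_rot: [-180.0, -0.2, 5.4]
force: [-1.2, -0.3, 10.5]
gripper_width: 0.3
gripper_force: 5.2
```

>>> servo_tool(
  rows=[
    [0, 0, 0.006, 0, 0],
    [0, 0, 0.006, 0, 0],
    [0, 0, 0.006, 0, 0],
  ],
)

```text
time_s: 17.62
ee_pos: [468.6, 96.5, 90.0]
ee_rot: [-180.0, -0.2, 5.4]
force: [-2.8, -0.7, 18.5]
gripper_width: 0.5
gripper_force: 9.1
```

>>> servo_tool(
  rows=[
    [0, 0, -0.08, 0, 0],
    [0, 0, -0.25, 0, 0],
    [0, 0, -0.45, 0, 0],
    [0, 0, -0.65, 0, 0],
    [0, 0, -0.85, 0, 0],
    [0, 0, -0.95, 0, 0],
    [0, 0, -0.95, 0, 0],
    [0, 0, -0.95, 0, 0],
  ],
)

```text
time_s: 18.28
ee_pos: [467.6, 96.3, 278.1]
ee_rot: [-180.0, -0.1, 5.4]
force: [-0.3, 0.1, -0.0]
gripper_width: 0.2
gripper_force: 0.0
```

>>> servo_tool(
  rows=[
    [0, 0, -0.2, 0, 0],
    [0.1, 0, -0.4, 0, 0],
    [0.2, 0, -0.6, 0, 0],
    [0.25, 0, -0.75, 0, 0],
    [0.25, 0, -0.8, 0, 0],
    [0.25, 0, -0.8, 0, 0],
    [0.25, 0, -0.8, 0, 0],
  ],
)

```text
time_s: 18.87
ee_pos: [517.1, 100.9, 435.1]
ee_rot: [180.0, 0.2, 5.4]
force: [0.2, -0.5, -0.9]
gripper_width: 0.5
gripper_force: 0.0
```

Run:
```python
from h import *
s=state(); print(s["ee_pos"],s["force"],s["time_s"])
im=vision.grab_frame("wrist"); sd=vision.grab_frame("side")
a=im[:,60:460,::-1]; b=cv2.resize(sd[200:290,230:340,::-1],(400,327),interpolation=cv2.INTER_CUBIC)
o=np.zeros((420,800,3),np.uint8);o[:,:400]=a;o[:327,400:]=b
cv2.imwrite("pics/m6.png",o)
```

```text
[517.08082062 100.94280764 435.05351203] [ 0.17247874 -0.53699023 -0.92757569] 18.8667
```

View pics/m6.png

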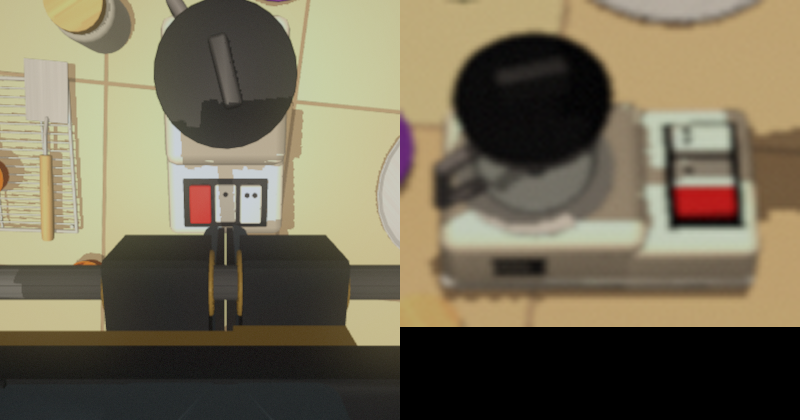

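The lid sits level on the bowl (disc at (226,72)), the one-dot key is down and the red key is back up, and the hand is clear.

```bash
python3 -c "
from workcell import job_done
print(job_done())"
```

```text
the job is handed in; nothing more can be done
None
```

I pressed stop first, seated the black lid fully home on the bowl, then started the machine on low with the one-dot key. The hand is clear and the job is handed in at about 19 s; the result wasn't reported back.

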